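# Ready the hearth: draw the board from its rack, start the extractor

## Task

Get the soldering hearth ready: slide the white board up out of its slot in the blue leaning rack and stand it, gently and without dropping it, on the ledge of the hearth, leaning flat against the steel back rest and centred on it. Then, with the board let go there, twist the red spring knob of the fume extractor clockwise to its stop and let it spring back. Leave the other two boards, the mug and the green bobbin where they are.

Things in the scene. Friction and masses are not known exactly. Their poses are not given: they have to be found in the camera images.
- rack: Fixed blue rack, left or right, base 200 x 130, origin at centre of underside. 3 slots at own x = -52, 0, 52, bottoms 30 up, 12 wide, leaning 25 deg from vertical: upward they run along own (-0.423, 0, 0.906), towards the robot at yaw 0. Walls 5 thick, 116 long in y; along the slot the lower (-x) wall stands 55, the upper 45. Side cheeks 50 high at y = +-58. All mm.
- white_board: Loose white ceramic board, 9 thick (own x), 100 wide (own y), 130 mm tall (own z), about 0.16 kg. Origin: centre of its lower edge; own z runs up along the board. It starts in one of the rack's slots, leaning 25 degrees with it on the lower wall; its top 75 mm stands free above that wall.
- dark_board: Black board, same frame, thickness and width but 95 mm tall, in another slot of the rack. Leave alone.
- red_board: Terracotta-red board, same frame, thickness and width but 95 mm tall, in another slot of the rack. Leave alone.
- hearth: Fixed soldering hearth: steel tray 200 x 170 mm with 22 mm rims, a white fire brick 60 x 150 mm (top 36 mm up) in its +x half and the leaning ledge in the middle. Origin: centre of its underside. It stands on the other side from the rack.
- ledge: Steel ledge and back rest fixed on the hearth, 104 mm wide, leaning 25 deg to own -x like the slots. Origin: where the seated board's origin lies, 36 mm above the bench. Own z: up along the back rest; y: along the ledge; x: square to the board, away from the rest. Rest's face at x = -4.5 mm, 5 thick, up to z = 80. Ledge surface z = 0. Front lip 10 mm high, inner face at x = 13.
- switch_box: Fixed grey switch box of the fume extractor, 80 x 80 x 45 mm, origin: centre of its underside. The red knob is on its top.
- switch_grip (a point): Point on the vertical axis of the red knob, 71 mm above the bench, the middle of its grip bar. The bar is 44 mm long (own x, turns with the knob), 12 mm wide (own y), and reaches from 54 to 82 mm above the bench; below it is a disc of 44 mm diameter, top at 54 mm.
- switch (a joint): Angle of the red knob (rad): 0 at rest, grows when turned clockwise seen from above, up to its stop at 1.1. A spring returns it to 0 (torque at the stop about 0.1 N m).
- mug: White mug, 80 mm across, 90 mm high, loose. Origin: centre of its underside. Leave alone.
- bobbin: Green bobbin, 44 mm across, 38 mm high, loose, standing. Origin: centre of its underside. Leave alone.
Mind the look-alikes: they are no part of the job. Leave any yellow look-alike of the white_board alone.

How it is judged (in metres and radians):
On the way, in this order (a step that is already met when the one before it is completed fails the run):
1. the white board is held by the fingers, drawn clear above the slots of the rack (z of white_board in the frame of rack above 0.09 m and contact force between white_board and the fingers above 1 N and contact force between white_board and rack below 0.1 N), for 0.1 s.
2. the white board stands on the ledge against the back rest, let go and at rest (z of white_board in the frame of ledge between -0.004 and 0.006 m and x of white_board in the frame of ledge between -0.006 and 0.008 m and y of white_board in the frame of ledge between -0.015 and 0.015 m and angle between the z axis of white_board and the z axis of ledge, either way round below 0.1 rad and angle between the y axis of white_board and the y axis of ledge, either way round below 0.15 rad and linear speed of white_board below 0.02 m/s and contact force between white_board and the fingers below 0.1 N), for 0.3 s.
3. the knob is twisted to its stop (beyond 1.0 of 1.1 rad) (value of joint switch above 1 rad), for 0.1 s.
4. the knob has sprung back (below 0.1 rad) (value of joint switch below 0.1 rad), for 0.1 s.
At the end, for the whole second after the job is handed in: The white board is let go and at rest on the ledge: lower edge within 6 mm of its surface and 8 mm of the back rest, centred within 15 mm, leaning within 0.1 rad and square within 0.15 rad; the knob is back below 0.1 rad; other boards, mug and bobbin within 15 mm of their starts (all of step 2 and value of joint switch below 0.1 rad); the robot touches nothing.
It fails at once if the dark board is moved more than 15 mm (distance of dark_board from where it was at the start of the episode above 0.015 m).
It fails at once if the red board is moved more than 15 mm (distance of red_board from where it was at the start of the episode above 0.015 m).
It fails at once if the mug is moved more than 15 mm (distance of mug from where it was at the start of the episode above 0.015 m).
It fails at once if the bobbin is moved more than 15 mm (distance of bobbin from where it was at the start of the episode above 0.015 m).
It fails at once if the white board falls or is thrown (faster than 0.5 m/s while not held) (linear speed of white_board above 0.5 m/s and contact force between white_board and the fingers below 0.05 N).
It also fails if it takes over 58 s, if anything falls off the work surface, if the arm or the gripper's body presses on something with over 40 N, if the wrist force passes 120 N, or if a joint passes its speed limit or range.

## Robot

A 6-joint arm with a two-finger parallel gripper is mounted at the origin on the work surface. World frame = base frame: x ahead of the robot, y to its left, z up, the work surface at z = 0. Lengths are in mm, angles in rad, forces in N, time in s.
With the tool pointing down it reaches from about 325 to 850 mm from the base axis. Payload 4.4 kg.
Tool frame: the origin (TCP) lies on the centre line of the jaws, within the pads' length; the fingertips stand 11 mm ahead of it and the grasp point (between the pads) lies 8 mm behind it (r.nose_length is the distance from the TCP to the fingertips, in mm); z points along the fingers, y is the line along which they close (so a half turn about z gives the same grasp; the last joint's range is limited). The gripper opens to 94 mm and grips with 3 to 60 N. Pads are 16 mm wide; open, the fingers measure 119 mm over their backs; the gripper's body (75 mm by 177 mm) begins 78 mm behind the grasp point.
Start: joints at [-1.423, 0.207, 1.542, -0, 1.393, -0.15], TCP at [168.703, -549.697, 216.447] pointing down, gripper open.
Joint ranges: [-2.73, 2.73], [-0.86, 2.22], [0.23, 2.46], [-1.11, 4.25], [0.08, 2.63], [-2.82, 2.82]. Speed limits (rad/s): [2.79, 2.79, 3.14, 3.14, 3.14, 3.14].

## Interface

Orientations are given as [roll, pitch, yaw] about the fixed x, y, z axes, in that order (R = Rz(yaw) Ry(pitch) Rx(roll)).
In Python, from workcell import r, hand, planner, telemetry, vision gives the robot as it stands. Calls block until the motion is done:
- r.move_ptp(position, orientation): joint-space move of the TCP to a pose.
- r.move_linear(position, ori=None, speed=150, force_limit=None): straight line of the TCP; ori=None keeps the orientation; speed is the mean speed in mm/s. With force_limit (N) it stops when the force on the tool has changed by that much, and returns True; else False.
- r.movej(angles): joint-space move.
- hand.release() and hand.grasp(newtons=None): open the fingers fully, or close them until they stop; newtons is the grip in N (None keeps the last).
- r.wait(seconds).
- planner.inverse_kinematics(position, orientation): joint angles nearest the present ones, or None.
- telemetry.get_state(): the state.
- vision.capture(name): name is "side" or "top" or "wrist"; returns (picture, depth): 384x512x3 uint8, red, green, blue; 384x512 float32, mm along the optical axis (not along the pixel's ray), 0 where there is no reading.
- vision.calibration(name): a dict with "fx", "fy", "cx", "cy" (pixels), "cam_to_world" (4x4, takes a point from camera to world coordinates). Camera axes: x right, y up, looking along -z (the intrinsics and any distortion apply to the point x, -y, -z); pixel columns grow to the right and rows downward; lengths in mm; the calibration is good to about 2 mm. A picture is of the moment at which its call begins: read the wrist's pose just before it. calibration takes no time and is no camera call; for the wrist camera it gives the pose at the moment of the call.
A pose or a line that the arm cannot do raises r.MotionError and nothing moves.
- r.hand_in(): hands the job in; it is judged then, once.
The state is a dict: "t": time; "joint_positions": joint angles; "qd": joint speeds; "joint_efforts": joint torques, N m; "eef_pos": TCP position; "tcp_rot": TCP orientation; "ft_force": force on the tool from outside, world axes, zero at the start; "moment": the same for the moment, N m; "grip_width": finger opening in mm; "finger_force": force on a finger pad.
Only numpy, scipy, OpenCV 4.12 (cv2) and the standard library are available. Lean on these libraries where they do the work, as an engineer would, in place of code of your own. Each camera call takes 0.05 s, during which the arm holds its last target. There are 200 camera calls.

## Working session

There is one attempt and no reset: what is moved stays moved. The work goes in short steps, each a Python script; the robot and the scene stay as the last script left them, time stands still between calls to the robot, and variables do not carry over. Pictures are saved under pics/ and viewed, at most 11 in all, crops included, and the job is handed in when it is done.

```bash
mkdir -p pics; ls
python3 - <<'E'
from workcell import r, hand, planner, telemetry, vision
import cv2, numpy as np
for n in ("top","side"):
    p,d=vision.capture(n); c=vision.calibration(n)
    cv2.imwrite(f"pics/{n}0.png",p[:,:,::-1]); np.savez(f"{n}0.npz",p=p,d=d,**c)
    print(n,{k:np.round(v,3).tolist() if not isinstance(v,str) else v for k,v in c.items()})
    print((d>0).mean())
print(telemetry.get_state())
E
```

```text
pics
top {'fx': 377.189, 'fy': 377.189, 'cx': 250.102, 'cy': 198.336, 'cam_to_world': [[-0.023, 0.983, -0.18, 435.193], [-1.0, -0.022, 0.006, 109.171], [0.001, 0.181, 0.984, 1181.93], [0.0, 0.0, 0.0, 1.0]]}
0.9957682291666666
side {'fx': 465.218, 'fy': 465.218, 'cx': 258.863, 'cy': 197.412, 'cam_to_world': [[-0.907, 0.31, -0.285, 331.519], [-0.421, -0.659, 0.623, 770.076], [0.006, 0.685, 0.729, 877.829], [0.0, 0.0, 0.0, 1.0]]}
0.9960378011067709
{'t': 0.1, 'joint_positions': array([-1.42350266e+00,  2.07351583e-01,  1.54277457e+00, -1.19802905e-05,
        1.39352420e+00, -1.50498670e-01]), 'qd': array([-0.00138324, -0.00237823, -0.00191782,  0.00070972, -0.00193311,
        0.00067313]), 'joint_efforts': array([-4.42850351e-04, -3.71866286e+01, -2.82294238e+01,  6.98998338e-02,
        3.10714112e-02, -4.93190043e-05]), 'eef_pos': array([ 168.5930091 , -548.99470535,  215.41470066]), 'tcp_rot': array([-3.13955645e+00, -2.96858052e-04,  2.97794160e-01]), 'ft_force': array([ 1.20557286,  0.44135139, -0.42659293]), 'moment': array([ 0.05339823,  0.02685164, -0.03164724]), 'finger_force': 0.0, 'grip_width': 94.37453826655036}
```

View pics/top0.png

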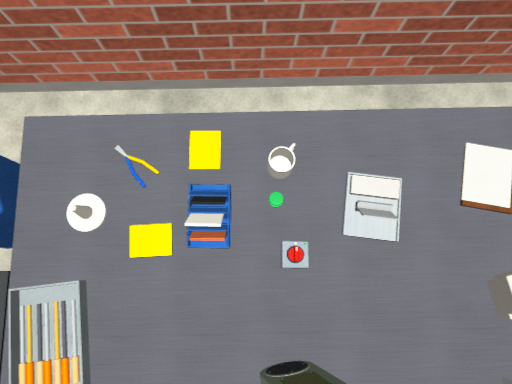

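View pics/side0.png

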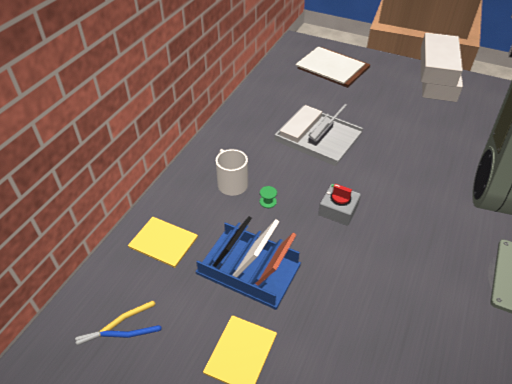

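Top view: the rack is at (209,216), with the dark board at (209,200), the white board at (205,220) and the red board at (209,237). The hearth is at (373,207) with its ledge at (377,209), the knob at (295,254), the mug at (282,160) and the bobbin at (276,199). White board candidates are the rack board at (205,220), the two yellow sheets at (205,150) and (150,240), and the white pad at (487,178). Only the first stands in a rack slot and is white. Next I'll get coarse positions.

```bash
cat > h.py <<'E'
import numpy as np, cv2
def cloud(d,c):
    "world point per pixel, HxWx3 (nan where no depth)"
    v,u=np.mgrid[:d.shape[0],:d.shape[1]]
    z=np.where(d>0,d,np.nan).astype(float)
    P=np.stack([(u-c["cx"])/c["fx"]*z,-(v-c["cy"])/c["fy"]*z,-z],-1)
    T=np.array(c["cam_to_world"]); return P@T[:3,:3].T+T[:3,3]
def snap(vision,name,tag):
    c=vision.calibration(name); p,d=vision.capture(name)
    cv2.imwrite(f"pics/{tag}.png",p[:,:,::-1]); np.savez(f"{tag}.npz",p=p,d=d,**c); return p,cloud(d,c)
def load(tag):
    f=np.load(tag+".npz"); return f["p"],cloud(f["d"],f)
def masks(p):
    q=cv2.cvtColor(p,cv2.COLOR_RGB2HSV).astype(int); H,S,V=q[...,0],q[...,1],q[...,2]
    return dict(blue=(H>100)&(H<130)&(S>120),green=(H>45)&(H<80)&(S>120),red=((H<6)|(H>174))&(S>190),
      terra=((H<14)|(H>174))&(S>120)&(S<=240),white=(S<40)&(V>170),grey=(S<40)&(V>60))
def rect(P): # min area rectangle of xy
    (c,s,a)=cv2.minAreaRect(P[:,:2].astype(np.float32)); return np.round(c,1),np.round(s,1),round(a,1)
E
python3 - <<'E'
from h import *
for n in("top0","side0"):
    p,W=load(n);m=masks(p);z=W[...,2];x=W[...,0];y=W[...,1]
    print(n,"bench z",np.nanmedian(z[(x>300)&(x<700)&(abs(y)<300)]))
    R=(x>330)&(x<560)&(y>80)&(y<320)
    H=(x>280)&(x<600)&(y<-130)&(y>-420)
    for k,mm in dict(rack=m["blue"]&R&(z>4)&(z<70),white=m["white"]&R&(z>50),hearth=H&(z>3)&(z<120)&(x>330),ledgehi=H&(z>60)&(z<130)&(x>330),
        switchtop=(z>38)&(z<50)&(x>230)&(x<380)&(y>-140)&(y<20),knob=m["red"]&(z>48)&(x>230)&(x<380)&(y>-140)&(y<20),green=m["green"]&(z>5)&R.__class__(np.ones_like(R)) if 0 else m["green"]&(z>5)&(x<650)&(y<80)).items():
        P=W[mm]
        if len(P)>10: print(k,len(P),*rect(P),"z",np.round(np.percentile(P[:,2],[2,50,98])),"x",np.round(np.percentile(P[:,0],[1,99])),"y",np.round(np.percentile(P[:,1],[1,99])))
p=cv2.imread("pics/top0.png")[165:265,165:415]; q=cv2.imread("pics/side0.png")[90:310,180:400]
a=cv2.resize(p,(790,316),interpolation=cv2.INTER_CUBIC);b=cv2.resize(q,(280,280))
out=np.zeros((600,790,3),np.uint8);out[:316]=a;out[316:596,:280]=b;cv2.imwrite("pics/crop0.png",out)
E
```

```text
top0 bench z 0.10000429858519055
rack 443 [530.6 232.5] [129.6  60.9] 88.8 z [ 7. 13. 68.] x [499. 559.] y [169. 295.]
white 117 [555.2 236.5] [97.1  8.7] 88.6 z [143. 147. 151.] x [550. 560.] y [188. 284.]
hearth 1977 [ 465.9 -274.3] [286.9 268.7] 89.6 z [  3.  11. 104.] x [342. 599.] y [-407. -139.]
ledgehi 225 [ 579.  -273.8] [104.8  26.6] 81.5 z [ 61.  92. 108.] x [560. 596.] y [-324. -222.]
green 108 [582.7 -19.3] [177.7  37.2] 36.9 z [ 7. 36. 47.] x [504. 648.] y [-58.  41.]
side0 bench z 1.910751581423824
rack 1282 [531.  236.8] [131.2  58.2] 89.0 z [ 9. 14. 64.] x [502. 559.] y [176. 301.]
white 136 [556.5 238.8] [ 7.  98.6] 0.0 z [145. 149. 152.] x [553. 560.] y [190. 288.]
hearth 1953 [ 464.8 -274.7] [287.2 270.2] 89.7 z [  3.  12. 105.] x [338. 599.] y [-410. -138.]
ledgehi 83 [ 581.3 -268.6] [106.1  22.5] 81.1 z [ 62. 104. 110.] x [565. 600.] y [-320. -216.]
green 179 [588.8 -15.5] [176.5  38.4] 38.0 z [ 5. 38. 42.] x [627. 650.] y [ 7. 48.]
```

View pics/crop0.png

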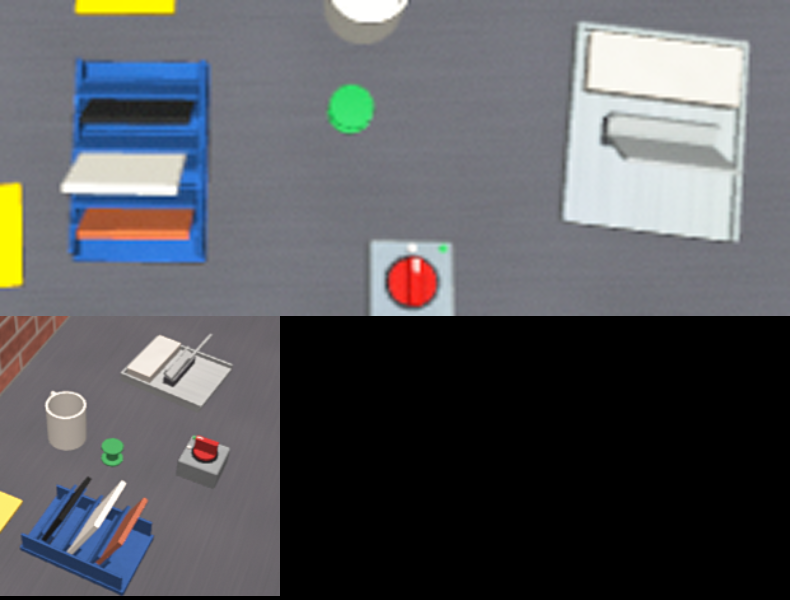

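The crop confirms it: the white board is in the middle slot, between the black and red boards, and leans toward the robot. Next I'll check the hand's options and take coarse numbers in corrected windows.

```bash
cat > look.py <<'E'
from workcell import r, hand, planner, telemetry, vision
from h import *
pi=np.pi
t0=telemetry.get_state()["t"]
def view(tag,x,y,z,yaw):
    for a in (yaw,yaw-2*pi,yaw+2*pi):
        q=planner.inverse_kinematics([x,y,z],[pi,0,a])
        if q is not None: break
    else: print(tag,"no ik");return
    try: r.move_ptp([x,y,z],[pi,0,a])
    except r.MotionError as e: print(tag,e);return
    r.wait(.3); snap(vision,"wrist",tag)
    T=np.array(vision.calibration("wrist")["cam_to_world"]); print(tag,np.round(T[:3,3]),np.round(T[:3,2],2),np.round(telemetry.get_state()["joint_positions"],2))
E
python3 - <<'E'
from look import *
view("k1",475,-75,300,0); view("k2",475,25,300,pi)
view("r1",570,180,370,0); view("r2",570,290,370,pi)
view("l1",575,-325,330,0);view("l2",575,-215,330,pi)
a=[cv2.imread(f"pics/{t}.png") for t in("k1","k2","r1","r2","l1","l2") if __import__("os").path.exists(f"pics/{t}.png")]
a=[cv2.resize(i,(264,198)) for i in a]; a+= [a[0]*0]*(6-len(a))
cv2.imwrite("pics/mos.png",np.vstack([np.hstack(a[:3]),np.hstack(a[3:])]))
print(telemetry.get_state()["t"]-t0, telemetry.get_state()["t"])
E
```

```text
k1 [553. -75. 469.] [0.26 0.   0.96] [-0.34 -0.05  1.65 -0.    1.55  1.23]
k2 [398.  25. 470.] [-0.27  0.    0.96] [-0.13 -0.06  1.66 -0.    1.55 -1.7 ]
r1 [648. 180. 540.] [0.26 0.   0.96] [0.16 0.19 1.26 0.   1.7  1.73]
r2 [493. 290. 540.] [-0.27  0.    0.96] [ 0.34  0.28  1.14  0.    1.72 -1.24]
l1 [ 653. -324.  500.] [0.26 0.   0.96] [-0.64  0.33  1.15  0.    1.66  0.93]
l2 [ 498. -215.  499.] [-0.27  0.    0.96] [-0.5   0.23  1.28  0.    1.63 -2.07]
16.7667 16.8667
```

View pics/mos.png

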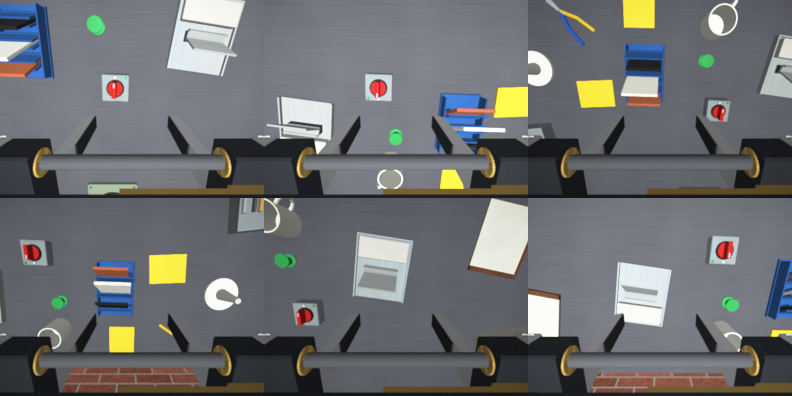

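The mosaic shows the knob (tiles 1 and 2), the rack with the white board in the middle slot (tiles 3 and 4), and the hearth with its rest (tiles 5 and 6). Each pair was taken half a turn apart, so averaging cancels the camera mounting error. Now I'll fit the poses.

```bash
cat > fit.py <<'E'
from h import *
from scipy.optimize import least_squares
s,c=np.sin(np.radians(25)),np.cos(np.radians(25))
def leanfit(W,mask,off,zlo,zhi,tag,free=True):
    "front-face points -> yaw, plane position; then y extent and top edge in the board frame"
    P=W[mask&np.isfinite(W[...,2])]
    P=P[(P[:,2]>zlo)&(P[:,2]<zhi)]
    f=lambda q:((P[:,0]-q[1])*np.cos(q[0])+(P[:,1]-P[:,1].mean())*np.sin(q[0]))*np.cos(q[2])+P[:,2]*np.sin(q[2])-off
    q=least_squares(f,[0.,P[:,0].mean(),np.radians(25)],loss="soft_l1",f_scale=1.).x
    yaw=q[0]; g=np.abs(f(q))<3; P=P[g]
    Y=-np.sin(yaw)*P[:,0]+np.cos(yaw)*P[:,1]; lo,hi=np.percentile(Y,[.5,99.5])
    print(tag,"n",g.sum(),"yaw %.3f lean %.1f"%(yaw,np.degrees(q[2])),"x at z=0: %.1f (at y %.1f)"%(q[1],P[:,1].mean()),"Yrot mid %.1f width %.1f"%((lo+hi)/2,hi-lo),"ztop %.1f zmin %.1f"%(np.percentile(P[:,2],99.5),P[:,2].min()))
for t in("r1","r2","top0","side0"):
    p,W=load(t);m=masks(p);x,y,z=np.moveaxis(W,-1,0)
    R=(x>480)&(x<660)&(y>150)&(y<320)
    if t!="r2" : leanfit(W,m["white"]&R&(x>545)&(z<152),4.5,85,146,t+" white face")
    k=m["white"]&R&(z>144); P=W[k]; print("   top edge",k.sum(),*rect(P),np.percentile(P[:,2],[10,50,98]).round(1))
    k=m["terra"]&R&(z>112); P=W[k]; print("   red top",k.sum(),*rect(P),np.percentile(P[:,2],[10,50,98]).round(1))
for t in("l1","l2","top0","side0"):
    p,W=load(t);m=masks(p);x,y,z=np.moveaxis(W,-1,0)
    H=(x>480)&(x<720)&(y<-180)&(y>-380)
    try: leanfit(W,H&(z>50)&(z<106)&(x<625),-4.5,52,104,t+" rest face")
    except Exception as e: print(e)
    k=H&(z>102)&(z<115); P=W[k]; print("   rest top",k.sum(),*rect(P),np.percentile(P[:,2],[10,50,98]).round(1))
    k=H&(z>32)&(z<41)&m["white"]&(x>605); P=W[k]; print("   brick",k.sum(),*rect(P),np.percentile(P[:,2],[10,50,98]).round(1))
    k=H&(z>15)&(z<26); P=W[k]; print("   rims",k.sum(),*rect(P))
for t in("k1","k2","top0","side0"):
    p,W=load(t);m=masks(p);x,y,z=np.moveaxis(W,-1,0)
    S=(x>400)&(x<540)&(y>-110)&(y<60)
    for n,k in dict(box=S&(z>39)&(z<49),disc=S&m["red"]&(z>49)&(z<58),bar=S&m["red"]&(z>77)&(z<86)).items():
        P=W[k]; print(t,n,k.sum(),*rect(P),np.median(P[:,2]).round(1))
E
python3 fit.py
```

```text
r1 white face n 1679 yaw -0.032 lean 25.1 x at z=0: 627.3 (at y 235.7) Yrot mid 254.1 width 97.5 ztop 145.8 zmin 85.2
   top edge 582 [579. 236.] [98.6 50.3] 87.5 [145.8 148.6 460.6]
   red top 454 [522.3 229.3] [97.4 11.8] 88.5 [113.6 116.7 119.4]
   top edge 568 [550.4 236.9] [98.6 27.7] 88.2 [146.6 149.1 460.9]
   red top 522 [530.5 250.7] [143.2  30.9] 80.0 [115.2 117.9 484.6]
top0 white face n 256 yaw -0.035 lean 25.8 x at z=0: 624.4 (at y 234.4) Yrot mid 254.8 width 97.8 ztop 145.7 zmin 85.9
   top edge 114 [555.1 236.2] [96.6  8.6] 88.6 [144.8 146.9 151.1]
   red top 107 [518.6 227.5] [96.6  8.9] 88.7 [112.8 114.7 119.8]
side0 white face n 154 yaw -59.718 lean -31705.6 x at z=0: 639.0 (at y 248.8) Yrot mid -256.8 width 96.6 ztop 145.7 zmin 85.3
   top edge 198 [559.5 239.2] [99.4 11.3] 88.4 [146.6 148.9 152.4]
   red top 198 [522.5 231.9] [99.9 11.4] 87.3 [114.6 117.2 120.2]
l1 rest face n 1547 yaw -0.143 lean 25.7 x at z=0: 631.2 (at y -272.7) Yrot mid -186.4 width 102.6 ztop 103.7 zmin 52.0
   rest top 400 [ 573.6 -271. ] [103.8   7.9] 82.1 [103.3 106.  108.5]
   brick 4301 
[... 898 characters left out ...]
.3 110.1]
   brick 726 [ 659.7 -281. ] [154.2 100.6] 82.6 [34.9 37.2 40.7]
   rims 630 [ 619.8 -273.3] [175.9 200.9] 82.6
k1 box 1865 [475.4 -26.3] [80.  80.3] 87.9 45.9
k1 disc 336 [476.3 -27. ] [42.2 39.6] 79.0 55.1
k1 bar 187 [476.8 -26.3] [11.6 40.8] 87.7 82.9
k2 box 1837 [474.4 -27.1] [80.  80.3] 88.2 46.1
k2 disc 217 [473.8 -26.4] [41.5 38.5] 81.5 55.3
k2 bar 176 [472.1 -26.2] [11.2 39.6] 88.0 82.8
top0 box 518 [472.3 -27.9] [79.6 77.2] 88.5 44.3
top0 disc 95 [473.3 -26.5] [41.5 38.4] 88.8 53.3
top0 bar 44 [470.7 -27.2] [ 9.4 40.3] 86.4 81.3
side0 box 492 [476.  -22.4] [82.6 81. ] 87.0 45.6
side0 disc 48 [474.6 -13.1] [40.6 23. ] 1.6 54.3
side0 bar 45 [475.6 -21.8] [39.1 12.1] 2.6 81.9
```

Poses from the fits, cross-checked against the stated heights:

| Thing | Position (mm) | Yaw (rad) | Check |
|---|---|---|---|
| White board origin | (612.1, 234.1, 30) | -0.032 | top at 148–149, as expected |
| Ledge origin | (612.3, -277.0, 36) | -0.145 | rest top and rim fits agree |
| Knob | (474.8, -26.6) | -0.037 (bar) | box top read at 46 against 45 |

In the white board's frame, the red board's top edge is at z = 117. The open fingers would meet it there, so I'll keep the fingertips at z ≥ 118.5 and grip the top 11–12 mm.

```bash
cat > g.py <<'E'
from workcell import r, hand, planner, telemetry, vision
from h import *
from scipy.spatial.transform import Rotation as Ro
def frame(o,yaw):
    R=Ro.from_euler("xyz",[0,-np.radians(25),yaw]).as_matrix()
    T=np.stack([R[:,1],R[:,0],-R[:,2]],1)       # tool axes: along board y, board x, down the board
    e=Ro.from_matrix(T).as_euler("xyz").tolist()
    return (lambda x,y,z:(np.array(o)+R@[x,y,z]).tolist()),e,R
WB=frame([612.1,234.1,30],-0.032); LE=frame([612.3,-277.0,36],-0.145)
ZG=118.5+11                                      # TCP height along the board when gripping
def st(tag,fr=None):
    s=telemetry.get_state(); print(tag,"t %.2f"%s["t"],"tcp",np.round(s["eef_pos"],1),"F",np.round(s["ft_force"],1),"w %.1f ff %.1f"%(s["grip_width"],s["finger_force"]),
      "" if fr is None else ("in frame",np.round(fr[2].T@(np.array(s["eef_pos"])-fr[0](0,0,0)),1)))
E
python3 - <<'E'
from g import *
P,e,_=WB
print(e,planner.inverse_kinematics(P(0,0,ZG),e),planner.inverse_kinematics(LE[0](0,0,ZG),LE[1]),planner.inverse_kinematics(P(0,0,ZG+140),e))
r.move_ptp(P(0,0,ZG+40),e); st("above",WB)
hit=r.move_linear(P(0,0,ZG),e,speed=40,force_limit=6); st("down %s"%hit,WB)
snap(vision,"wrist","g1"); snap(vision,"side","g1s")
i=cv2.imread("pics/g1.png"); j=cv2.imread("pics/g1s.png")[190:320,170:330]
cv2.imwrite("pics/g1m.png",np.hstack([cv2.resize(i,(400,300)),cv2.resize(j,(369,300))]))
E
```

```text
[2.7052603405912112, 0.0, 1.5387963267948968] [ 0.3422888   0.12029834  1.86468803 -0.2262093   0.75999372  0.50731097] [-0.71272941  0.12485113  1.84530295  0.31540725  0.82210881 -0.74265512] [ 0.3935979  -0.12917834  1.83359757 -0.20317303  1.04462121  0.49291012]
above t 19.06 tcp [541.  236.2 184. ] F [ 0.8  0.1 -0.1] w 94.1 ff 0.0 ('in frame', array([  0.6,  -0.2, 169.7]))
down False t 20.21 tcp [557.6 236.  147.7] F [0.1 0.1 0.1] w 94.3 ff 0.0 ('in frame', array([3.000e-01, 1.000e-01, 1.298e+02]))
```

View pics/g1m.png

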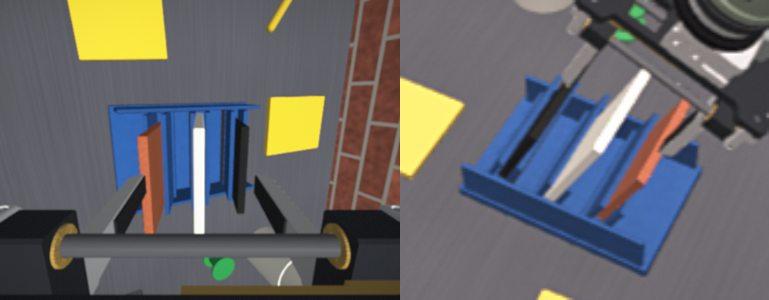

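The fingers straddle the white board symmetrically, at (198,170) in the left picture, and stop just above the red board's top edge without contact. I'll grip and draw the board out.

Run:
```python
from g import *
P,e,_=WB
hand.grasp(30); st("grip",WB)
r.move_linear(P(0,0,ZG+15),e,speed=40); st("up15",WB)
s=telemetry.get_state()
if s["finger_force"]>5 and 7<s["grip_width"]<12:
    r.move_linear(P(0,0,ZG+130),e,speed=110); r.wait(.15); st("up",WB)
    snap(vision,"side","g2s"); snap(vision,"wrist","g2")
    i=cv2.imread("pics/g2.png"); j=cv2.imread("pics/g2s.png")
    cv2.imwrite("pics/g2m.png",np.hstack([cv2.resize(i,(400,300)),cv2.resize(j,(400,300))]))
```

```text
grip t 21.57 tcp [557.2 235.9 147.3] F [-0.4  0.5  1.2] w 9.0 ff 30.0 ('in frame', array([ -0.2,  -0. , 129.5]))
up15 t 22.10 tcp [550.9 236.1 161.1] F [-0.7 -0.8 -0.9] w 8.5 ff 30.0 ('in frame', array([-1.000e-01,  0.000e+00,  1.447e+02]))
up t 23.44 tcp [502.2 237.4 264.1] F [ 0.4 -0.  -2.3] w 8.7 ff 30.0 ('in frame', array([ -0.7,  -0.3, 258.6]))
```

View pics/g2m.png

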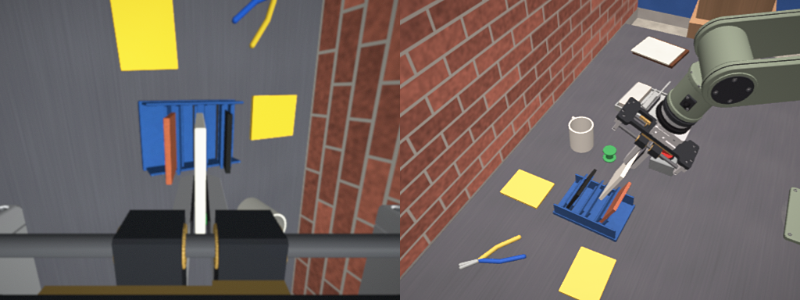

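The board is held straight at 30 N, clear of the rack with the neighbours undisturbed. Next is the transfer and a gentle set-down.

Run:
```python
from g import *
P,e,_=LE
r.move_ptp(P(4,0,ZG+90),e); st("over",LE)
r.move_linear(P(4,0,ZG+20),e,speed=70); r.wait(.1); st("near",LE)
snap(vision,"wrist","p1"); snap(vision,"side","p1s")
i=cv2.imread("pics/p1.png"); j=cv2.imread("pics/p1s.png")[40:190,230:430]
cv2.imwrite("pics/p1m.png",np.hstack([cv2.resize(i,(400,300)),cv2.resize(j,(400,300))]))
for t in("p1s",):
    p,W=load(t);x,y,z=np.moveaxis(W,-1,0)
```

```text
over t 25.37 tcp [ 524.3 -263.3  236.6] F [-0.4  0.3 -1.3] w 8.3 ff 30.0 ('in frame', array([  4.1,   0.8, 219.4]))
near t 26.62 tcp [ 553.6 -268.7  173.9] F [ 0.3 -0.9 -1.6] w 8.7 ff 30.0 ('in frame', array([  4.6,  -0.3, 150.1]))
```

View pics/p1m.png

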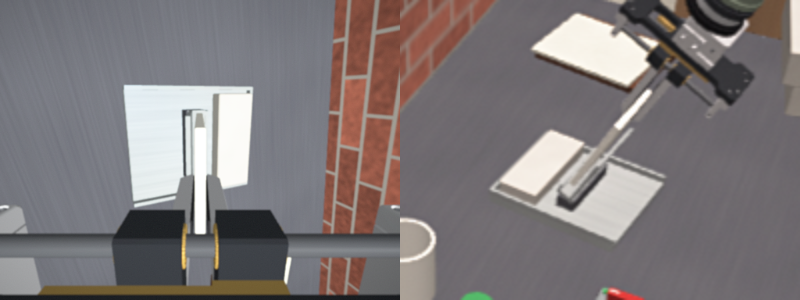

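The board is lined up just in front of the rest, above the ledge at (198,120), so I'll set it down.

Run:
```python
from g import *
P,e,R=LE
h=r.move_linear(P(4,0,ZG-6),e,speed=25,force_limit=4); st("down %s"%h,LE)
s=telemetry.get_state(); q=R.T@(np.array(s["eef_pos"])-P(0,0,0)); z=q[2]
if h and abs(z-ZG)<5:
    h=r.move_linear(P(-2,0,z),e,speed=15,force_limit=3); st("back %s"%h,LE)
    snap(vision,"wrist","p2"); snap(vision,"side","p2s")
    i=cv2.imread("pics/p2.png")[100:300,130:380]; j=cv2.imread("pics/p2s.png")[60:160,260:400]
    cv2.imwrite("pics/p2m.png",np.hstack([cv2.resize(i,(400,320)),cv2.resize(j,(400,320))]))
```

```text
down True t 27.48 tcp [ 561.2 -269.4  155. ] F [-2.2  0.2  3.8] w 8.7 ff 30.0 ('in frame', array([3.500e+00, 1.000e-01, 1.297e+02]))
back True t 27.68 tcp [ 559.7 -269.2  154.3] F [-0.9 -0.3  2.9] w 8.6 ff 30.0 ('in frame', array([1.800e+00, 1.000e-01, 1.297e+02]))
```

View pics/p2m.png

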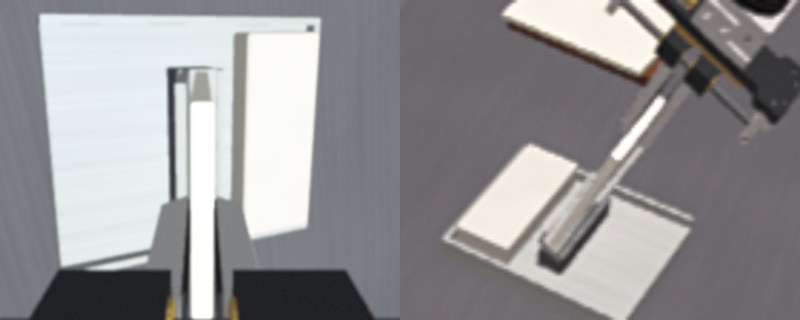

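It landed at the expected height (129.7 against 129.5). I'll press it the last 2 mm to the rest and release.

```bash
python3 - <<'E'
from g import *
P,e,R=LE
h=r.move_linear(P(-1,0,ZG+.2),e,speed=12,force_limit=6); st("back %s"%h,LE)
hand.release(); st("open",LE)
r.move_linear(P(0,0,ZG+60),e,speed=90); r.wait(.2); st("off",LE)
p,W=snap(vision,"wrist","p3"); snap(vision,"side","p3s"); snap(vision,"top","p3t")
i=cv2.imread("pics/p3.png"); j=cv2.imread("pics/p3s.png")[60:160,260:400]
cv2.imwrite("pics/p3m.png",np.hstack([cv2.resize(i,(400,300)),cv2.resize(j,(400,300))]))
from fit import leanfit
E
cat > chk.py <<'E'
from g import *
P,e,R=LE
for t in("p3","p3t","p3s"):
    p,W=load(t); B=(W-np.array(P(0,0,0)))@R
    x,y,z=np.moveaxis(B,-1,0); m=(abs(x)<15)&(abs(y)<75)&(z>85)&(z<140); b=B[m]
    f=b[b[:,2]<122]; k=np.polyfit(f[:,2],f[:,0],1) if len(f)>20 else None
    print(t,m.sum(),"y",np.percentile(b[:,1],[1,99]).round(1),"ztop",np.percentile(b[:,2],98).round(1),"x",np.percentile(b[:,0],[5,50,95]).round(1),"face x=%s"%k)
E
python3 chk.py
```

```text
back False t 28.13 tcp [ 557.  -268.9  153.1] F [-0.7  0.7  3.3] w 8.7 ff 30.0 ('in frame', array([ -1.1,   0. , 129.7]))
open t 29.48 tcp [ 557.1 -268.9  153.1] F [-0.9 -0.5 -0.4] w 93.8 ff 0.0 ('in frame', array([ -1. ,  -0. , 129.7]))
off t 30.49 tcp [ 532.8 -265.1  206.8] F [-0.7 -0.2 -0.2] w 94.0 ff 0.0 ('in frame', array([ -0.7,   0.3, 188.8]))
r1 white face n 1679 yaw -0.032 lean 25.1 x at z=0: 627.3 (at y 235.7) Yrot mid 254.1 width 97.5 ztop 145.8 zmin 85.2
   top edge 582 [579. 236.] [98.6 50.3] 87.5 [145.8 148.6 460.6]
   red top 454 [522.3 229.3] [97.4 11.8] 88.5 [113.6 116.7 119.4]
   top edge 568 [550.4 236.9] [98.6 27.7] 88.2 [146.6 149.1 460.9]
   red top 522 [530.5 250.7] [143.2  30.9] 80.0 [115.2 117.9 484.6]
top0 white face n 256 yaw -0.035 lean 25.8 x at z=0: 624.4 (at y 234.4) Yrot mid 254.8 width 97.8 ztop 145.7 zmin 85.9
   top edge 114 [555.1 236.2] [96.6  8.6] 88.6 [144.8 146.9 151.1]
   red top 107 [518.6 227.5] [96.6  8.9] 88.7 [112.8 114.7 119.8]
side0 white face n 154 yaw -59.718 lean -31705.6 x at z=0: 639.0 (at y 248.8) Yrot mid -256.8 width 96.6 ztop 1
[... 1512 characters left out ...]
2.9
k2 box 1837 [474.4 -27.1] [80.  80.3] 88.2 46.1
k2 disc 217 [473.8 -26.4] [41.5 38.5] 81.5 55.3
k2 bar 176 [472.1 -26.2] [11.2 39.6] 88.0 82.8
top0 box 518 [472.3 -27.9] [79.6 77.2] 88.5 44.3
top0 disc 95 [473.3 -26.5] [41.5 38.4] 88.8 53.3
top0 bar 44 [470.7 -27.2] [ 9.4 40.3] 86.4 81.3
side0 box 492 [476.  -22.4] [82.6 81. ] 87.0 45.6
side0 disc 48 [474.6 -13.1] [40.6 23. ] 1.6 54.3
side0 bar 45 [475.6 -21.8] [39.1 12.1] 2.6 81.9
p3 1225 y [-46.5  51.3] ztop 132.9 x [-4.6 -1.   3.2] face x=[-0.00162154 -0.38397328]
p3t 234 y [-46.9  50.1] ztop 133.2 x [-6.7  0.   1.4] face x=[-0.02002447  2.38846619]
p3s 140 y [-45.7  56.2] ztop 133.4 x [-3.8  0.1  4.5] face x=[ 0.01246385 -1.79333947]
```

View pics/p3m.png

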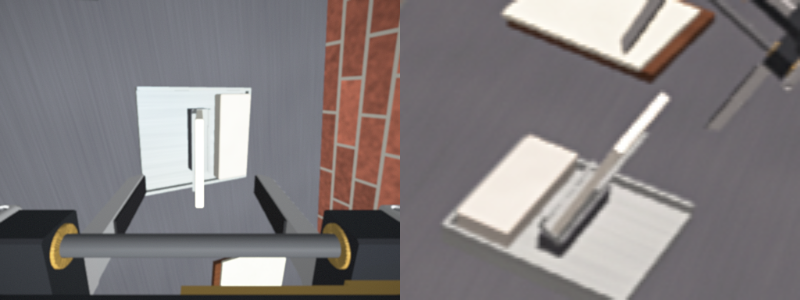

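The board stands on the ledge against the rest, square and centred within about 2 mm. Now the knob: I'll grip across the bar with tool yaw π-0.037 so the last joint has range for the clockwise turn.

Run:
```python
from g import *
P,e,R=LE
pi=np.pi; y0=pi-0.037; X,Y=474.8,-26.6
r.move_linear(P(0,0,ZG+100),e,speed=120)
r.move_ptp([X,Y,130],[pi,0,y0]); st("over")
r.move_linear([X,Y,69],speed=60,force_limit=8); st("down")
hand.grasp(25); st("grip")
print(np.round(telemetry.get_state()["joint_positions"],2))
r.move_ptp([X,Y,69],[pi,0,y0-1.1]); r.wait(.3); s=telemetry.get_state(); st("turned"); print(s["moment"],s["tcp_rot"])
p,W=snap(vision,"wrist","t1"); snap(vision,"side","t1s")
i=cv2.imread("pics/t1.png"); j=cv2.imread("pics/t1s.png")[150:240,290:410]
cv2.imwrite("pics/t1m.png",np.hstack([cv2.resize(i,(400,300)),cv2.resize(j,(400,300))]))
```

```text
over t 32.16 tcp [475.  -26.9 129.8] F [-0.4  0.2  0. ] w 93.8 ff 0.0 
down t 33.33 tcp [475.3 -26.7  69.4] F [0.3 0.6 0.7] w 94.3 ff 0.0 
grip t 34.55 tcp [474.8 -26.3  69. ] F [-0.2  2.  -0.5] w 11.9 ff 25.0 
[-0.24  0.18  1.91  0.    1.05 -1.77]
turned t 35.88 tcp [474.5 -26.8  69. ] F [-2.  -0.6  2. ] w 11.6 ff 25.0 
[-0.22561237  0.39167839  0.11035572] [-3.14083580e+00  3.63573922e-05  2.00494638e+00]
```

View pics/t1m.png

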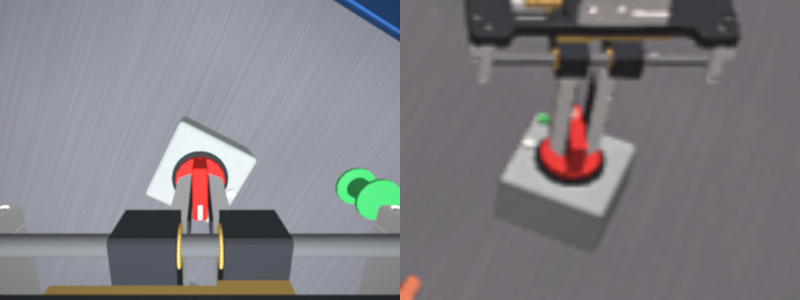

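The bar is held and turned by 1.1 rad, with a moment of 0.11 N m that matches the spring at its stop. I'll nudge it slightly, release, retreat and check.

Run:
```python
from g import *
pi=np.pi; y0=pi-0.037; X,Y=474.8,-26.6
r.move_ptp([X,Y,69],[pi,0,y0-1.14]); r.wait(.25); print(telemetry.get_state()["moment"])
hand.release(); r.wait(.3); st("open")
r.move_linear([X,Y,200],speed=110); r.wait(.3); st("up")
snap(vision,"top","e"); snap(vision,"side","es")
i=cv2.imread("pics/e.png"); j=cv2.imread("pics/es.png")
cv2.imwrite("pics/em.png",np.hstack([cv2.resize(i,(400,300)),cv2.resize(j,(400,300))]))
P,e,R=LE
for a,b in(("top0","e"),("side0","es"),("p3t","e"),("p3s","es")):
    for n,(m,B) in {k:None for k in()}.items(): pass
for a,b in(("top0","e"),("side0","es")):
    out={}
    for t in(a,b):
        p,W=load(t);m=masks(p);x,y,z=np.moveaxis(W,-1,0);R0=(x>480)&(x<660)&(y>150)&(y<320);S=(x>400)&(x<540)&(y>-110)&(y<60)
        out[t]=[(k,rect(W[q])) for k,q in dict(red=m["terra"]&R0&(z>110)&(z<125),dark=~m["blue"]&(x>612)&R0&(z>112)&(z<125),bar=S&m["red"]&(z>77)&(z<86),green=m["green"]&(z>30)&(x>600)&(x<680)&(abs(y)<60),mug=(z>80)&(z<100)&(x>700)&(x<800)&(abs(y)<60)).items() if q.sum()>8]
        print(t,out[t])
for t in("e","es"):
    p,W=load(t);B=(W-np.array(P(0,0,0)))@R;x,y,z=np.moveaxis(B,-1,0);b=B[(abs(x)<15)&(abs(y)<75)&(z>85)&(z<140)]
    print(t,len(b),np.percentile(b[:,1],[1,99]).round(1),np.percentile(b[:,2],98).round(1),np.median(b[:,0]).round(1))
```

```text
[-0.48415788  0.66006104  0.41346851]
open t 38.08 tcp [474.8 -26.6  69. ] F [-0.5  0.8  0.5] w 94.3 ff 0.0 
up t 39.72 tcp [474.6 -26.6 199.6] F [-0.5 -0.4 -0. ] w 93.8 ff 0.0 
top0 [('red', (array([518.6, 227.5]), array([96.6,  9. ]), 88.6)), ('dark', (array([623.1, 225.9]), array([95.2,  7. ]), 88.2)), ('bar', (array([470.7, -27.2]), array([ 9.4, 40.3]), 86.4)), ('green', (array([643.4,  22.7]), array([37.2, 41.6]), 87.8)), ('mug', (array([753. ,   4.8]), array([76.9, 78.9]), 4.2))]
e [('red', (array([519.3, 227.3]), array([95.7, 11. ]), 86.5)), ('dark', (array([622.9, 225.6]), array([95. ,  6.9]), 89.0)), ('green', (array([643.1,  22.8]), array([37.4, 40.9]), 86.9)), ('mug', (array([753.7,   4.7]), array([79.1, 79.3]), 4.7))]
side0 [('red', (array([522.7, 232. ]), array([100.2,  11.7]), 88.1)), ('dark', (array([625.3, 230.3]), array([100.4,  12.6]), 87.6)), ('bar', (array([475.6, -21.8]), array([39.1, 12.1]), 2.6)), ('green', (array([647.8,  27.5]), array([38.4, 42.1]), 54.5)), ('mug', (array([758.4,   7.8]), array([75.8, 85. ]), 26.5))]
es [('red', (array([522.8, 231.6]), array([100.5,  11.7]), 87.8)), ('dark', (array([625.9, 229.5]), array([100.4,  11.3]), 87.7)), ('bar', (array([475.6, -22.7]), array([11.9, 39. ]), 86.1)), ('green', (array([646.1,  26.9]), array([39.2, 42.7]), 12.0)), ('mug', (array([757.4,   9.7]), array([75.8, 86.3]), 25.7))]
e 275 [-48.9  49.5] 133.7 0.2
es 17 [-33.  22.] 132.6 1.6
```

View pics/em.png

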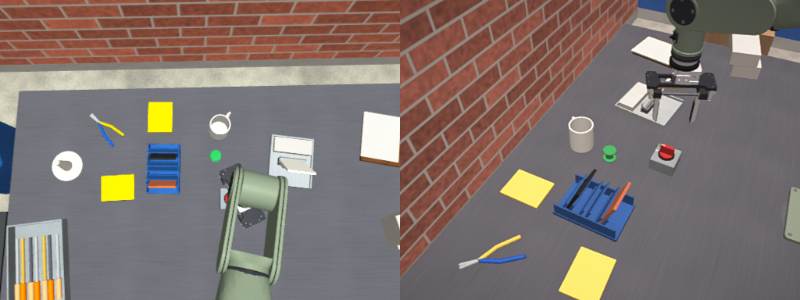

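The board stands on the ledge, the knob looks back at rest, and the other things have not moved. One wrist shot will confirm the knob angle before I hand in.

Run:
```python
from g import *
r.move_linear([474.8,-26.6,290],speed=120); r.wait(.2)
p,W=snap(vision,"wrist","f");m=masks(p);x,y,z=np.moveaxis(W,-1,0)
S=(x>400)&(x<540)&(y>-110)&(y<60)
for n,k in dict(box=S&(z>39)&(z<49),bar=S&m["red"]&(z>77)&(z<86)).items():
    print(n,k.sum(),*(rect(W[k]) if k.sum()>5 else ()))
    if n=="bar" and k.sum()>5: v=np.linalg.svd(W[k][:,:2]-W[k][:,:2].mean(0))[2][0]; print("bar yaw",np.arctan(v[1]/v[0]))
p,W=load("k1");m=masks(p);x,y,z=np.moveaxis(W,-1,0);k=(x>400)&(x<540)&(y>-110)&(y<60)&m["red"]&(z>77)&(z<86);v=np.linalg.svd(W[k][:,:2]-W[k][:,:2].mean(0))[2][0];print("before",np.arctan(v[1]/v[0]))
st("end")
```

```text
box 1949 [474.4 -26.2] [80.1 79.8] 87.8
bar 71 [473.3 -26.1] [12.1 39.9] 88.0
bar yaw 0.01638475169125569
before 0.010755856748866546
end t 40.97 tcp [474.3 -26.5 289.1] F [0.4 0.7 0. ] w 93.9 ff 0.0
```

```bash
python3 -c "
from workcell import r
print(r.hand_in())"
```

```text
the job is handed in; nothing more can be done
None
```

I handed the job in at about 41 s of the 58 s: the white board is let go on the hearth ledge, leaning against the rest and centred within about 2 mm. The knob was turned to its stop and sprang back, and the other boards, mug and bobbin have not visibly moved. The hand-in call returned no verdict.

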